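# Turn the leaf of the band chart board

## Robot

A 6-joint arm with a two-finger parallel gripper is mounted at the origin on the work surface. World frame = base frame: x ahead of the robot, y to its left, z up, the work surface at z = 0. Lengths are in m, angles in degrees, forces in N, time in s.
With the tool pointing down it reaches from about 0.3 to 0.875 m from the base axis. Payload 4.2 kg.
Tool frame: the origin (TCP) lies midway between the tips of the shut fingers; the grasp point (between the pads) lies 19 mm behind it; y points along the fingers, x is the direction in which the jaws open and shut, and the axes are right-handed (so a half turn about y gives the same grasp; the last joint's range is limited). The gripper opens to 85 mm and grips with 20 to 120 N. Pads are 22 mm wide; open, the fingers measure 114 mm over their backs; the gripper's body (76 mm by 85 mm) begins 54 mm behind the grasp point. The pads swing forward as they close: fully open they stand 13 mm farther back than shut.
Start: joints at [-77.636, 18.312, 89.639, -0, 72.044, -1.146], TCP at [0.134, -0.559, 0.231] pointing down, gripper open.
Joint ranges: [-177.97, 177.97], [-48.28, 115.42], [12.27, 149.76], [-77.06, 257.06], [2.81, 150.46], [-146.56, 146.56]. Speed limits (degrees/s): [147.25, 147.25, 180, 180, 180, 180].

## Interface

Orientations are given as [roll, pitch, yaw] about the fixed x, y, z axes, in that order (R = Rz(yaw) Ry(pitch) Rx(roll)).
In Python, from station import get_state, read_camera, camera_info, close_job, search_frame, masks_of gives the robot as it stands.
- The arm moves only by the shell command python3 -m creep 'ROWS' [FORCE]. ROWS is a JSON object of lists of equal length, an entry for each row: "angular": the turn, a rotation vector about the world's x, y, z in degrees, a list of three; "linear": the shift along the world's x, y, z in mm, a list of three; "jaw": the opening, from 0 (shut) to 1 (fully open). In form: {"angular": [[rx, ry, rz], ...], "linear": [[dx, dy, dz], ...], "jaw": [jaw, ...]}. A call has 1 to 5 rows; each row is the pose to reach, as a shift and turn from the pose commanded when the call began; what a row does not reach only later rows make up. A row lasts 1/10 s, in which the tool goes at most 50 mm and 8.59 degrees, less where a joint would pass 70% of its speed; a pose out of reach is approached as far as the arm can. A call with a gripper value outside its range is refused whole. The fingers move at their own pace and stop on an object; FORCE is the grip in N (left out, the last holds). Time passes only in rows, so rows that repeat a pose let the fingers close. It gives the time, the measured TCP pose, the force and the opening at its end, in the units of the state.
- get_state(): the state, without advancing time (a new reading comes with each control period).
- read_camera(name): name is "scene" or "top"; returns the picture (384x512x3 uint8, blue, green, red); there is no depth.
- camera_info(name): a dict with "vfov" (degrees; the focal length in pixels is half the picture's height over the tangent of half this angle, whatever the lens; pixels are square), "cx", "cy" (the principal point, pixels), "pose" (4x4, takes a point from camera to world coordinates). Camera axes: x right, y up, looking along -z (the intrinsics and any distortion apply to the point x, -y, -z); pixel columns grow to the right and rows downward; lengths in m; the calibration is good to about 2 mm. A picture is of the moment at which its call begins. camera_info takes no time and is no camera call.
- close_job(): hands the job in, once; it reports no verdict.
Trained networks look in the newest picture that a camera, given by its name, has taken for a name from the list of things; names that differ only in an ending like _2 or _b are one class to them, and where a whole thing is asked for, a point or a joint stands for the part that bears it (a point fixed in the world has none). Each returns a list of dicts, best first, with "score" (0 to 1); they miss things now and then, are a little off and sometimes report something else, mostly with a low value. They report only what shows in the picture. A call takes as long as a camera call. They do not tell look-alikes from the thing itself.
- search_frame(camera, query): "centre" ([x, y, z] in m, in world coordinates, good to about 4 mm: the middle of the surface that is visible of it).
- masks_of(camera, query): "pixels" (384x512 bool, what is visible of it).
The state is a dict: "time": time; "joint_positions": joint angles; "joint_velocities": joint speeds; "joint_efforts": joint torques, N m; "tcp_pos": TCP position; "ee_rot": TCP orientation; "ft_force": force on the tool from outside, world axes, zero at the start; "wrist_torque": the same for the moment, N m; "opening": finger opening in m.
Only numpy, scipy, OpenCV 4.12 (cv2) and the standard library are available. Lean on these libraries where they do the work, as an engineer would, in place of code of your own. Each camera call takes 0.05 s, during which the arm holds its last target. There are 200 camera calls.

## Task

The band chart board on the radio desk has one stiff hinged leaf standing half open, and a Morse key has been left on the bare page across the spine. First push the key off the board so that it sits flat on the desk, then, with a fingertip, push the leaf up and over its spine and press it down flat on the other page. Only push: do not squeeze or lift anything, do not tip the key over, and leave the other things on the desk where they are.

Things in the scene. Friction and masses are not known exactly. Their poses are not given: they have to be found in the camera images.
- board: the chart board, fixed to the desk: black base 200 mm along its x (the spine direction) by 300 mm along its y, a white page on each side of the spine. Page tops are 7 mm above the desk; round them runs a black rim 2 to 10 mm wide, 4 mm high. Origin at the centre of its underside; z up. The leaf starts on the -y side and must end on the +y side, where the key lies
- spine_mid (a point): point on the hinge line, at the middle of the spine, 10.5 mm above the desk; axes as the board's. The spine runs along the board's x, between two steel end blocks 12 mm square and 16 mm high at x = +/-94 mm
- leaf (a joint): hinge angle of the leaf, rad: 0 = flat on the -y page, 1.57 = upright, 3.14 = flat on the +y page (a stop at each end). The hinge is stiff: the leaf stays at any angle it is left at; about 1 to 2 N at its free edge turns it. It starts between 0.35 and 0.9
- leaf_edge (a point): middle of the leaf's free edge, 135 mm from the hinge line. The leaf is a rigid grey-edged panel, 170 mm along the spine, reaching from 6 to 135 mm from the hinge line, 5 mm thick; when flat its underside is 1 mm above the page
- key: Morse key, loose, about 0.35 kg: dark metal block base 80 mm (its x) by 50 mm (its y) by 24 mm high, with a brass lever and a black round knob on top, 45 mm tall in all. Origin at the centre of its underside; z up. Starts on the +y page with its long sides roughly parallel to the spine
- key_mid (a point): centre of the key's base block, 12 mm above its underside
- adapter: small steel-and-brass plug adapter standing upright, 22 mm across, 35 mm tall, beside the end of the board nearest the robot; origin at the centre of its underside; leave alone
- screw_jar: small closed jar, 44 mm across, 50 mm tall, beside the far end of the board; origin at the centre of its underside; leave alone
- mug: white mug, 80 mm across, 90 mm tall, to the left; origin at the centre of its underside; leave alone
- switch_box: aluminium box 80 x 100 x 50 mm with a black knob on top (66 mm in all), to the left; origin at the centre of its underside; leave alone
- headphones: black headphones lying flat, about 150 x 180 mm, 28 mm tall, to the right; origin between the ear cups at desk level; leave alone
- mouse: white computer mouse, 100 x 58 x 27 mm, far right; origin at the centre of its underside; leave alone
- screwdriver: screwdriver 170 mm long lying far left; origin below its middle at desk level; leave alone
Things that resemble listed ones, but are neither listed nor needed, are in the scene too. What is meant by the key is not pink or purple, and is the smaller of those in its own colour.

How it is judged (in metres and radians):
On the way, in this order (a step that is already met when the one before it is completed fails the run):
1. the key sits flat on the desk, off the board, with the leaf not yet past upright (height (world z) of key between -0.005 and 0.004 m and angle between key's own z axis and vertical below 0.05 rad and value of joint leaf below 1.57 rad), for 0.2 s.
2. the leaf lies flat on the other page (value of joint leaf above 3.08 rad), for 0.2 s.
At the end, for the whole second after the job is handed in: The leaf lies flat on the +y page (hinge above 3.08 rad, within about 3.5 degrees of flat) and at rest; the key sits upright and flat on the desk, wholly off the board (underside within 4 mm of the desk, tilted less than 0.05 rad), at rest (value of joint leaf above 3.08 rad and velocity of joint leaf below 0.05 rad/s and height (world z) of key between -0.005 and 0.004 m and angle between key's own z axis and vertical below 0.05 rad and linear speed of key below 0.02 m/s); the robot touches nothing.
It fails at once if the key is lifted (underside more than 30 mm above the desk) (height (world z) of key above 0.03 m).
It fails at once if the key is tipped over (more than 0.6 rad) (angle between key's own z axis and vertical above 0.6 rad).
It fails at once if the key or the leaf is squeezed or pressed with more than 35 N (contact force between the fingers and key above 35 N or contact force between the fingers and leaf above 35 N).
It fails at once if another thing on the desk is moved more than 30 mm (distance of any of adapter, screw_jar, mug, switch_box, headphones, mouse, screwdriver from where it was at the start of the episode above 0.03 m).
It also fails if it takes over 64 s, if anything falls off the work surface, if the arm or the gripper's body presses on something with over 40 N, if the wrist force passes 120 N, or if a joint passes its speed limit or range.

## Working session

There is one attempt and no reset: what is moved stays moved. The work goes in short steps, Python scripts to look and compute and a shell command to move; the robot and the scene stay as the last step left them, time stands still between calls to the robot, and variables do not carry over. Pictures are saved under pics/ and viewed, about 8 in all and at most 12, crops included, and the job is handed in when it is done.

```bash
mkdir -p pics; ls
python3 - <<'E'
from station import *
import cv2,numpy as np
for c in ("scene","top"):
    im=read_camera(c); cv2.imwrite(f"pics/{c}0.png",cv2.resize(im,None,fx=1.5,fy=1.5))
    i=camera_info(c); print(c,{k:(np.round(v,4).tolist() if k=="pose" else v) for k,v in i.items()})
    for q in ("key","leaf","board","adapter","screw_jar","headphones","mug","switch_box"):
        print(c,q,[(np.round(d["centre"],3).tolist(),round(d["score"],2)) for d in search_frame(c,q)][:5])
print(get_state())
E
```

```text
pics
scene {'vfov': 53.64080700163477, 'cx': 248.78263019345945, 'cy': 186.96624152345743, 'pose': [[0.6013, -0.6557, 0.4566, 0.9632], [0.799, 0.4975, -0.3377, -0.3084], [-0.0057, 0.5679, 0.8231, 0.8754], [0.0, 0.0, 0.0, 1.0]]}
scene key [([0.534, 0.248, 0.031], 0.89), ([0.473, -0.005, 0.034], 0.87), ([0.318, 0.204, 0.022], 0.68), ([0.278, -0.218, 0.03], 0.67)]
scene leaf [([0.531, -0.139, 0.045], 0.97)]
scene board [([0.529, -0.101, 0.008], 0.87), ([0.532, -0.138, 0.043], 0.58)]
scene adapter [([0.369, -0.093, 0.03], 0.66), ([0.527, -0.102, 0.01], 0.57)]
scene screw_jar []
scene headphones [([0.526, -0.392, 0.025], 0.89)]
scene mug [([0.604, 0.423, 0.057], 0.78), ([0.471, 0.001, 0.03], 0.66), ([0.368, -0.093, 0.031], 0.2)]
scene switch_box [([0.403, 0.439, 0.048], 0.62)]
top {'vfov': 45.99530897815854, 'cx': 254.27166434456285, 'cy': 194.59013849786726, 'pose': [[-0.0241, 0.9887, -0.1483, 0.2561], [-0.9997, -0.0227, 0.0115, 0.0316], [0.008, 0.1485, 0.9889, 1.575], [0.0, 0.0, 0.0, 1.0]]}
top key [([0.462, 0.001, 0.031], 0.86), ([0.26, -0.216, 0.029], 0.84), ([0.517, 0.257, 0.035], 0.
[... 396 characters left out ...]
 0.044], 0.59)]
{'time': 0.9, 'joint_positions': array([-7.76339957e+01,  1.83093582e+01,  8.96385007e+01,  8.88117382e-04,
        7.20448974e+01, -1.14707694e+00]), 'joint_velocities': array([ 0.16209032, -0.04735331, -0.01385154,  0.06089668, -0.06482922,
        0.00041064]), 'joint_efforts': array([ 3.50588052e-04, -4.15395355e+01, -2.34420937e+01, -8.15583871e-05,
        4.91923174e-05,  3.23987535e-06]), 'tcp_pos': array([ 0.13435487, -0.55909336,  0.23136682]), 'ee_rot': array([-8.99993003e+01, -7.25918378e-03, -7.64871925e+01]), 'ft_force': array([-1.02472049,  0.82757659,  0.5904286 ]), 'wrist_torque': array([-0.00533291,  0.01789483,  0.00201841]), 'opening': 0.08545866196238333}
```

View pictures.

View pics/scene0.png

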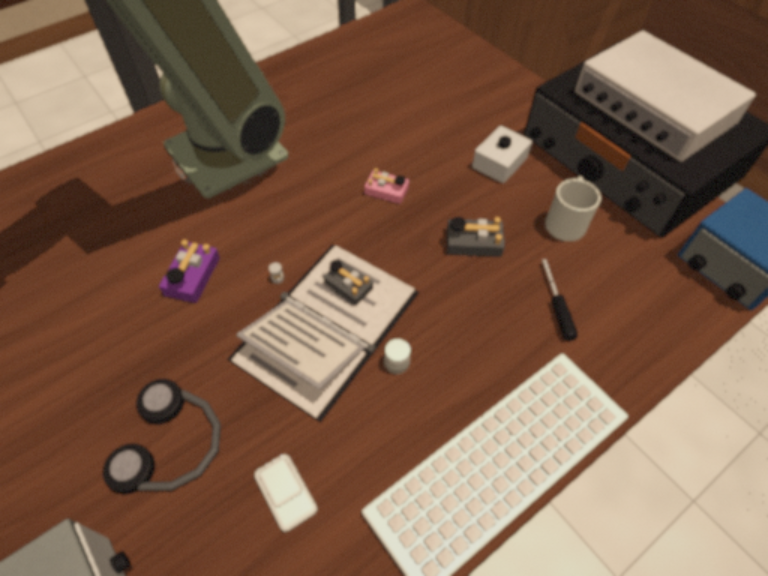

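View pics/top0.png

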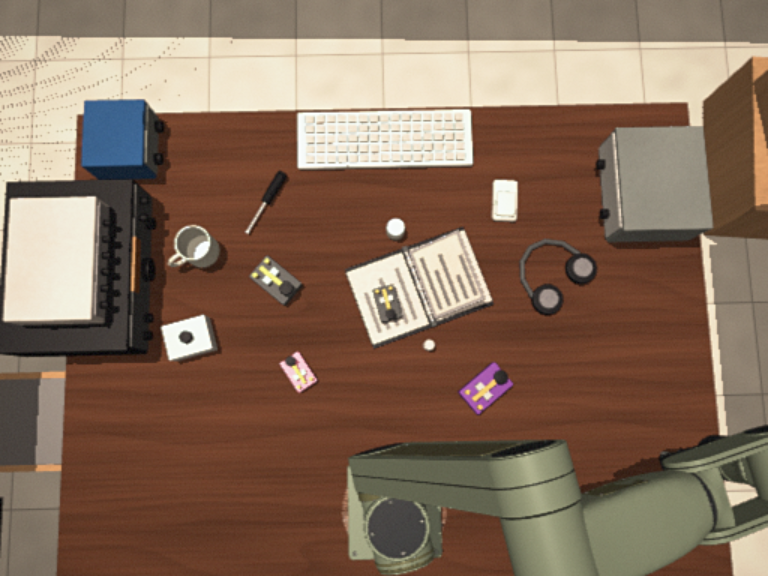

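```bash
cat > h.py <<'E'
import numpy as np,cv2
from station import *
def ray(cam,uv):
    i=camera_info(cam);f=192/np.tan(np.radians(i["vfov"]/2));P=np.array(i["pose"])
    d=np.array([(uv[0]-i["cx"])/f,-(uv[1]-i["cy"])/f,-1]);return P[:3,3],P[:3,:3]@d
def at(cam,uv,z):
    o,d=ray(cam,uv);return (o+d*(z-o[2])/d[2]).round(4)
def px(cam,p):
    i=camera_info(cam);f=192/np.tan(np.radians(i["vfov"]/2));P=np.array(i["pose"])
    q=P[:3,:3].T@(np.array(p)-P[:3,3]);return np.array([i["cx"]-f*q[0]/q[2],i["cy"]+f*q[1]/q[2]])
def crop(im,x0,y0,w,h,s,name):
    cv2.imwrite(f"pics/{name}.png",cv2.resize(im[y0:y0+h,x0:x0+w],None,fx=s,fy=s,interpolation=cv2.INTER_CUBIC))
E
python3 - <<'E'
from h import *
t=read_camera("top");s=read_camera("scene")
a=cv2.resize(t[145:240,222:335],None,fx=5,fy=5,interpolation=cv2.INTER_CUBIC)
b=cv2.resize(s[155:285,145:285],None,fx=4,fy=4,interpolation=cv2.INTER_CUBIC)
cv2.imwrite("pics/t1.png",a);cv2.imwrite("pics/s1.png",b)
for c in("top","scene"):
  for q in("board","leaf","key"):
    for m in masks_of(c,q)[:4]:
        p=m["pixels"].astype(np.uint8); k=max(cv2.findContours(p,0,2)[0],key=cv2.contourArea)
        print(c,q,round(m["score"],2),cv2.approxPolyDP(k,2.5,True)[:,0].tolist(),np.round(cv2.boxPoints(cv2.minAreaRect(k))).tolist())
E
```

```text
top board 0.98 [[308, 152], [231, 179], [249, 230], [328, 201]] [[229.0, 179.0], [309.0, 149.0], [329.0, 203.0], [249.0, 232.0]]
top leaf 0.77 [[305, 154], [273, 168], [272, 176], [279, 184], [277, 190], [284, 197], [284, 207], [290, 211], [322, 198]] [[268.0, 168.0], [305.0, 153.0], [324.0, 199.0], [286.0, 213.0]]
top leaf 0.48 [[330, 121], [329, 143], [341, 147], [344, 144], [343, 124]] [[329.0, 121.0], [344.0, 121.0], [344.0, 147.0], [329.0, 147.0]]
top key 0.7 [[196, 235], [187, 244], [201, 260], [210, 251], [202, 238]] [[185.0, 242.0], [198.0, 233.0], [212.0, 253.0], [199.0, 262.0]]
top key 0.59 [[177, 171], [167, 185], [191, 202], [200, 188]] [[165.0, 184.0], [177.0, 169.0], [202.0, 190.0], [190.0, 205.0]]
top key 0.58 [[329, 241], [306, 260], [317, 275], [341, 256]] [[304.0, 261.0], [330.0, 238.0], [344.0, 254.0], [318.0, 277.0]]
top key 0.54 [[261, 190], [249, 194], [256, 214], [266, 211]] [[248.0, 192.0], [262.0, 188.0], [268.0, 211.0], [254.0, 215.0]]
scene board 0.64 [[223, 163], [178, 208], [158, 222], [161, 227], [151, 238], [211, 280], [278, 195]] [[147.0, 236.0], [218.
[... 284 characters left out ...]
, [152, 236], [156, 243], [211, 280], [217, 277], [277, 196], [259, 182]] [[148.0, 237.0], [216.0, 147.0], [279.0, 195.0], [211.0, 285.0]]
scene key 0.9 [[123, 161], [106, 190], [110, 196], [128, 200], [144, 168]] [[104.0, 193.0], [122.0, 155.0], [146.0, 167.0], [128.0, 205.0]]
scene key 0.87 [[221, 173], [216, 188], [238, 202], [247, 194], [247, 185]] [[212.0, 188.0], [222.0, 170.0], [251.0, 187.0], [240.0, 205.0]]
scene key 0.84 [[250, 113], [244, 121], [244, 128], [265, 134], [271, 125], [270, 119]] [[242.0, 128.0], [247.0, 111.0], [273.0, 119.0], [268.0, 136.0]]
scene key 0.8 [[298, 146], [298, 168], [334, 169], [332, 146]] [[296.0, 169.0], [298.0, 143.0], [337.0, 146.0], [334.0, 172.0]]
```

View pics/t1.png

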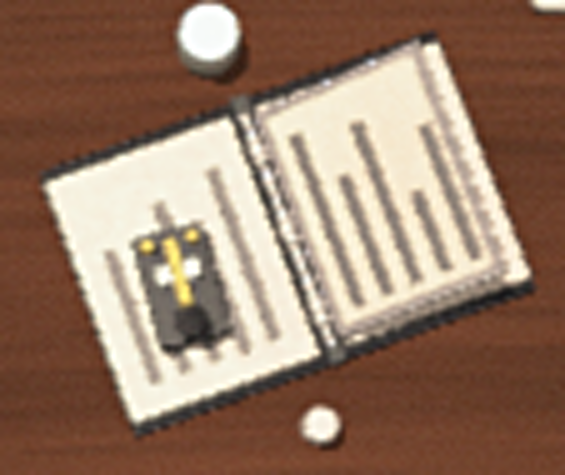

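View pics/s1.png

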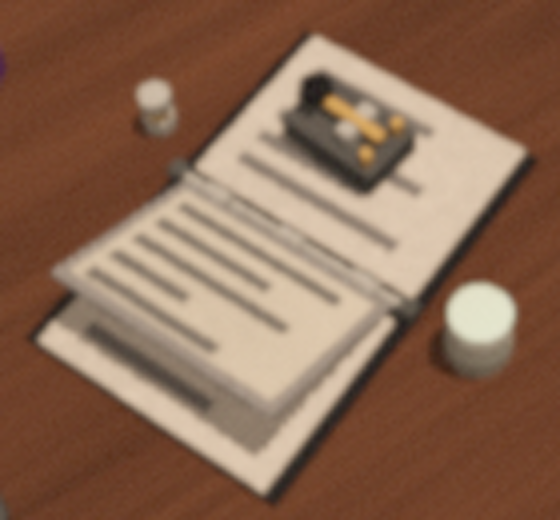

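```bash
cat > fit.py <<'E'
from h import *
from scipy.optimize import least_squares
T=lambda u,v:np.array([222+(u+.5)/5-.5,145+(v+.5)/5-.5]); S=lambda u,v:np.array([145+(u+.5)/4-.5,155+(v+.5)/4-.5])
c=np.array([[-.1,.15],[.1,.15],[.1,-.15],[-.1,-.15]])
ot=[T(137,432),T(42,178),T(434,36),T(533,288)]
os_=[S(313,33),S(531,153),S(272,500),S(33,340)]
R=lambda a:np.array([[np.cos(a),-np.sin(a)],[np.sin(a),np.cos(a)]])
def rec(p):return c@R(p[2]).T+p[:2]
def fun(p,v=("top","scene")):
    w=rec(p);r=[]
    for cam,o in(("top",ot),("scene",os_)):
        if cam in v:
            for a,b in zip(w,o): r.append(px(cam,[*a,.004])-b)
    return np.ravel(r)
for v in(("top",),("scene",),("top","scene")):
    r=least_squares(lambda p:fun(p,v),[.52,-.08,-.35]);print(v,r.x[:2].round(4),np.degrees(r.x[2]).round(2),r.fun.round(1))
p=r.x;M=R(p[2])
B=lambda w:(M.T@(np.array(w[:2])-p[:2])*1000).round(1)
print("key top corners (z=.031) board mm:",[B(at("top",T(*q),.031)) for q in((133,240),(205,225),(236,332),(168,352))])
print("scene key:",[B(at("scene",S(*q),.031)) for q in((412,140),(368,178),(285,125))])
# leaf angle: free-edge corners
from itertools import product
def leaf(q):
    th,=q;rr=[]
    for x,oT,oS in((-.085,T(500,285),S(55,270)),(.085,T(425,45),S(270,405))):
        L=np.array([x,-.135*np.cos(th)]);w=M@L+p[:2];rr+=[px("scene",[*w,.0105+.135*np.sin(th)])-oS]
    return np.ravel(rr)
l=least_squares(leaf,[.5]);print("leaf",l.x,l.fun.round(1))
for n,cam,uv,z in(("adapter","top",T(321,423),.035),("jar","top",T(209,33),.05),("jar s","scene",S(481,313),.05),("adapter s","scene",S(155,93),.035)):print(n,at(cam,uv,z),B(at(cam,uv,z)))
print("y axis",M[:,1],"x axis",M[:,0])
E
python3 fit.py
```

```text
('top',) [ 0.5025 -0.074 ] 18.84 [-0.2  1.4 -0.7 -1.   0.1 -1.1  0.9  0.7]
('scene',) [ 0.5027 -0.071 ] 18.93 [-1.8 -1.1  2.2  0.7  1.1  0.9 -1.7 -1.2]
('top', 'scene') [ 0.5027 -0.0721] 18.91 [-0.7  1.4 -1.3 -1.  -0.5 -1.2  0.4  0.6 -2.1 -0.9  1.9  0.9  0.7  1.2
 -2.  -1. ]
key top corners (z=.031) board mm: [array([ 27.3, 103.4]), array([20., 53.]), array([-57.1,  59. ]), array([-53.9, 107.6])]
scene key: [array([30.5, 97.8]), array([23.5, 56.5]), array([-47.8,  60.1])]
leaf [0.44523329] [-0.9 -1.2  1.1  1.3]
adapter [ 0.3654 -0.0907  0.035 ] [-135.9   26.9]
jar [ 0.6358 -0.0213  0.05  ] [142.4   5. ]
jar s [ 0.6376 -0.0203  0.05  ] [144.4   5.3]
adapter s [ 0.3646 -0.0881  0.035 ] [-135.8   29.6]
y axis [-0.3240009   0.94605677] x axis [0.94605677 0.3240009 ]
```

Candidates for "key", as pixels in the 1.5x scene picture:
- Purple one at (190,270).
- Pink one at (387,185).
- Larger dark grey one at (475,237).
- Small dark grey one on the +y page at (348,281).

I choose the last. It is neither pink nor purple, it is the smaller of the two grey ones, and it lies on the bare page. The crops confirm it: key at (183,288) in the top crop, adapter at (321,423), jar at (209,33).

Fitting the board gives its centre at (0.503, -0.072) m and its yaw at 18.9°. The key centre is at about (-14, 80) mm in the board frame, and the leaf is at about 0.45 rad.

Next I move above the gap between the spine and the key.

```bash
R='x'
python3 -m creep '{"angular":[[0,0,6.36],[0,0,12.72],[0,0,19.08],[0,0,25.44],[0,0,31.8]],"linear":[[23,34,-5],[46,68,-10],[69,102,-15],[92,136,-20],[115,170,-25]],"jaw":[0.45,0.45,0.45,0.45,0.45]}'
python3 -m creep '{"angular":[[0,0,6.36],[0,0,12.72],[0,0,19.08],[0,0,25.44],[0,0,31.8]],"linear":[[23,34,-5],[46,68,-10],[69,102,-15],[92,136,-20],[115,170,-25]],"jaw":[0.45,0.45,0.45,0.45,0.45]}'
python3 -m creep '{"angular":[[0,0,6.36],[0,0,12.72],[0,0,19.08],[0,0,25.44],[0,0,31.8]],"linear":[[23,34,-5],[46,68,-10],[69,102,-15],[92,136,-20],[115,170,-25]],"jaw":[0.45,0.45,0.45,0.45,0.45]}'
python3 -m creep '{"angular":[[0,0,0],[0,0,0]],"linear":[[0,0,0],[0,0,0]],"jaw":[0.45,0.45]}'
```

```text
time: 1.8
tcp_pos: [0.25, -0.3878, 0.2063]
ee_rot: [-90.0, -0.0, -44.5]
ft_force: [0.6, -0.6, 0.3]
opening: 0.0382
time: 2.3
tcp_pos: [0.3651, -0.2177, 0.1815]
ee_rot: [-90.0, -0.1, -12.6]
ft_force: [0.4, 0.6, -0.4]
opening: 0.0386
time: 2.8
tcp_pos: [0.4802, -0.0475, 0.1564]
ee_rot: [-90.0, -0.0, 19.2]
ft_force: [0.4, -0.3, 1.0]
opening: 0.0385
time: 3.0
tcp_pos: [0.4793, -0.0486, 0.1561]
ee_rot: [-90.0, 0.1, 19.0]
ft_force: [0.3, 0.2, 1.0]
opening: 0.0381
```

```bash
python3 -m creep '{"angular":[[0,0,0],[0,0,0],[0,0,0],[0,0,0],[0,0,0]],"linear":[[0,0,-40],[0,0,-80],[0,0,-115],[0,0,-132],[0,0,-142]],"jaw":[0.45,0.45,0.45,0.45,0.45]}'
python3 -m creep '{"angular":[[0,0,0],[0,0,0]],"linear":[[0,0,0],[0,0,0]],"jaw":[0.45,0.45]}'
python3 - <<'E'
from h import *
t=read_camera("top");s=read_camera("scene")
a=cv2.resize(t[145:240,222:335],None,fx=4,fy=4,interpolation=cv2.INTER_CUBIC)
b=cv2.resize(s[155:250,155:285],None,fx=4,fy=4,interpolation=cv2.INTER_CUBIC)
w=max(a.shape[1],b.shape[1]);h=300
a=cv2.resize(a,(357,300));b=cv2.resize(b,(410,300));cv2.imwrite("pics/v2.png",np.hstack([a,b]))
E
```

```text
time: 3.5
tcp_pos: [0.4778, -0.0503, 0.0131]
ee_rot: [-89.9, 0.1, 18.8]
ft_force: [-0.4, 0.7, 0.4]
opening: 0.0386
time: 3.7
tcp_pos: [0.4799, -0.0498, 0.0152]
ee_rot: [-90.0, -0.1, 18.8]
ft_force: [-1.1, 0.4, 0.3]
opening: 0.0386
```

View pics/v2.png

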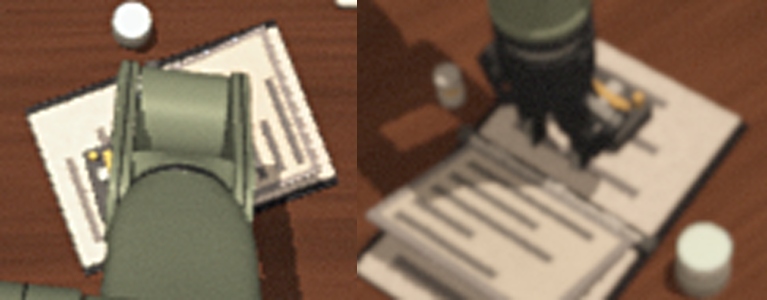

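The fingers stand between the spine and the key, at about (560,145) in the right half of the picture, with the key just beyond. Now I push along the board's +y.

```bash
python3 -m creep '{"angular":[[0,0,0],[0,0,0],[0,0,0],[0,0,0],[0,0,0]],"linear":[[-2,5.7,-2],[-3.9,11.4,-4],[-5.8,17,-4],[-7.8,22.7,-4],[-9.7,28.4,-4]],"jaw":[0.45,0.45,0.45,0.45,0.45]}'
python3 -m creep '{"angular":[[0,0,0],[0,0,0],[0,0,0],[0,0,0],[0,0,0]],"linear":[[-2,5.7,0],[-3.9,11.4,0],[-5.8,17,0],[-7.8,22.7,0],[-9.7,28.4,0]],"jaw":[0.45,0.45,0.45,0.45,0.45]}'
python3 -m creep '{"angular":[[0,0,0],[0,0,0],[0,0,0],[0,0,0],[0,0,0]],"linear":[[-2,5.7,0],[-3.9,11.4,0],[-5.8,17,0],[-7.8,22.7,0],[-9.7,28.4,0]],"jaw":[0.45,0.45,0.45,0.45,0.45]}'
python3 - <<'E'
from h import *
t=read_camera("top");s=read_camera("scene")
a=cv2.resize(t[145:240,212:325],(357,300),interpolation=cv2.INTER_CUBIC)
b=cv2.resize(s[135:230,165:295],(410,300),interpolation=cv2.INTER_CUBIC);cv2.imwrite("pics/v3.png",np.hstack([a,b]))
E
```

```text
time: 4.3
tcp_pos: [0.4699, -0.0203, 0.0105]
ee_rot: [-90.0, -0.1, 19.0]
ft_force: [1.5, -2.1, -0.3]
opening: 0.0383
time: 4.8
tcp_pos: [0.46, 0.008, 0.0105]
ee_rot: [-90.0, -0.0, 18.9]
ft_force: [0.6, -3.8, 1.3]
opening: 0.0385
time: 5.3
tcp_pos: [0.4505, 0.0364, 0.0106]
ee_rot: [-90.0, -0.1, 18.9]
ft_force: [1.4, -4.4, 5.2]
opening: 0.0384
```

View pics/v3.png

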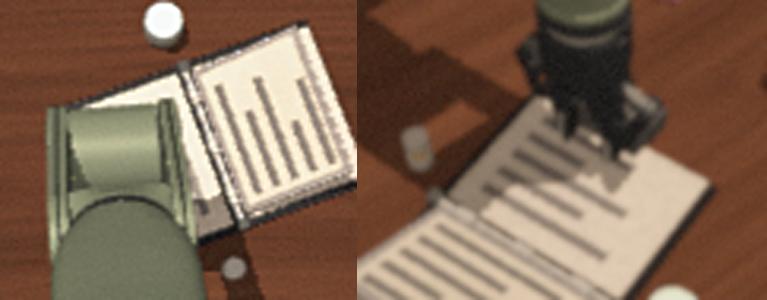

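The key is travelling squarely ahead of the fingers and its nose is now over the rim. I push about 38 mm further, then back off and look.

```bash
python3 -m creep '{"angular":[[0,0,0],[0,0,0],[0,0,0],[0,0,0],[0,0,0]],"linear":[[-1.6,4.7,0],[-3.2,9.5,0],[-4.9,14.2,0],[-6.5,18.9,0],[-8.1,23.7,0]],"jaw":[0.45,0.45,0.45,0.45,0.45]}'
python3 -m creep '{"angular":[[0,0,0],[0,0,0],[0,0,0],[0,0,0],[0,0,0]],"linear":[[-1.6,4.7,0],[-3.2,9.5,0],[-4.2,12.3,0],[-4.2,12.3,0],[-4.2,12.3,0]],"jaw":[0.45,0.45,0.45,0.45,0.45]}'
python3 -m creep '{"angular":[[0,0,0],[0,0,0],[0,0,0],[0,0,0],[0,0,0]],"linear":[[3.2,-9.5,0],[6.5,-18.9,2],[6.5,-18.9,50],[6.5,-18.9,100],[6.5,-18.9,150]],"jaw":[0.45,0.45,0.45,0.3,0]}'
python3 -m creep '{"angular":[[0,0,0],[0,0,0],[0,0,0],[0,0,0],[0,0,0]],"linear":[[14,-40,0],[28,-80,0],[42,-120,0],[56,-160,0],[70,-200,0]],"jaw":[0,0,0,0,0]}'
python3 - <<'E'
from h import *
t=read_camera("top");s=read_camera("scene")
a=cv2.resize(t[145:240,212:325],(357,300),interpolation=cv2.INTER_CUBIC)
b=cv2.resize(s[135:230,165:295],(410,300),interpolation=cv2.INTER_CUBIC);cv2.imwrite("pics/v4.png",np.hstack([a,b]))
for c in("top","scene"):
  print([(d["centre"].round(4) if hasattr(d["centre"],"round") else d["centre"],d["score"]) for d in search_frame(c,"key")])
E
```

```text
time: 5.9
tcp_pos: [0.4419, 0.0602, 0.0103]
ee_rot: [-90.0, 0.0, 18.9]
ft_force: [-0.2, -1.2, -1.7]
opening: 0.0383
time: 6.4
tcp_pos: [0.4379, 0.0724, 0.0104]
ee_rot: [-90.0, -0.0, 18.9]
ft_force: [0.8, 0.7, 0.4]
opening: 0.0383
time: 6.9
tcp_pos: [0.4443, 0.0522, 0.1621]
ee_rot: [-90.0, 0.0, 18.8]
ft_force: [1.3, 0.6, -0.2]
opening: 0.0124
time: 7.4
tcp_pos: [0.5145, -0.1496, 0.1606]
ee_rot: [-90.0, -0.0, 18.8]
ft_force: [0.2, 0.1, 0.2]
opening: 0.0002
[([0.3118, 0.2073, 0.0216], 0.92), ([0.4285, 0.1062, 0.0238], 0.71), ([0.5203, 0.2588, 0.0347], 0.69), ([0.2738, -0.2528, 0.0326], 0.53), ([0.5518, -0.0976, 0.0249], 0.39)]
[([0.2762, -0.217, 0.0295], 0.91), ([0.3196, 0.2029, 0.023], 0.83), ([0.5307, 0.2502, 0.031], 0.72), ([0.4348, 0.0965, 0.0257], 0.65), ([0.7107, -0.28, 0.0191], 0.15)]
```

View pics/v4.png

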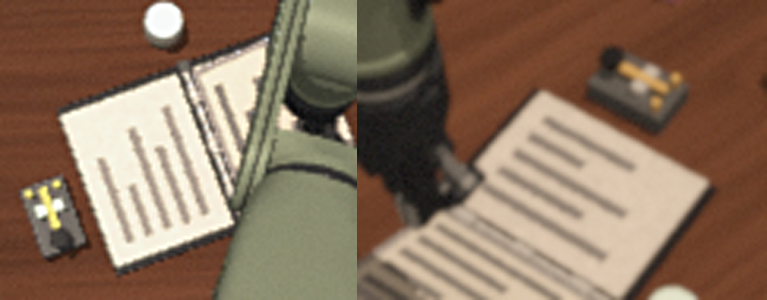

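The key sits off the board on the desk, at about (640,90) in the right half. The networks give (0.43, 0.10), with the height down by about 7 mm as expected. Next I work out the fingertip path for the leaf.

```bash
cat > path.py <<'E'
import numpy as np
H=np.array([0,10.5])
def tcp(th,phi,r,hw=11):
    u=np.array([-np.cos(th),np.sin(th)]);n=np.array([-np.sin(th),-np.cos(th)])
    a=np.array([np.sin(phi),-np.cos(phi)]);f=np.array([np.cos(phi),np.sin(phi)])
    # finger points relative to TCP: along back of finger face and both sides; deepest toward leaf for radius<=135
    d=max((-(k*f*hw-s*a)@n) for k in(-1,1) for s in np.arange(0,60,.5) if (r+(k*f*hw-s*a)@u)<=136)
    return H+r*u+(d+2.5)*n
p0=np.array([-77.1,160.6]);off=0
prev=None
for th in [.44,.7,.95,1.2,1.45,1.7,1.95,2.2,2.45,2.7,2.9,3.05,3.14]:
    phi=np.radians(np.interp(th,[.8,1.7],[45,0]));r=np.interp(th,[.44,1.7,3.14],[112,112,105])
    q=tcp(th,phi,r)
    if prev is not None: dq=q-prev; print(th,"phi",round(np.degrees(phi),1),"yz",q.round(1),"world d",np.round([-.324*dq[0],.946*dq[0],dq[1]],1),"len",np.hypot(*dq).round(1))
    else: print(th,q.round(1))
    prev=q
E
python3 path.py
```

```text
0.44 [-111.    37.7]
0.7 phi 45.0 yz [-95.7  70.7] world d [-5.  14.5 33. ] len 36.4
0.95 phi 37.5 yz [-76.1  93.8] world d [-6.3 18.5 23. ] len 30.2
1.2 phi 25.0 yz [-53.1 110. ] world d [-7.4 21.7 16.3] len 28.1
1.45 phi 12.5 yz [-26.8 120.1] world d [-8.5 24.9 10.1] len 28.2
1.7 phi 0.0 yz [  1.1 123.3] world d [-9.1 26.5  3.2] len 28.2
1.95 phi 0.0 yz [ 29.2 118.1] world d [-9.1 26.5 -5.2] len 28.5
2.2 phi 0.0 yz [ 55.3 105.8] world d [ -8.4  24.7 -12.3] len 28.8
2.45 phi 0.0 yz [77.4 86.9] world d [ -7.2  20.9 -18.9] len 29.1
2.7 phi 0.0 yz [93.8 62.8] world d [ -5.3  15.5 -24.1] len 29.2
2.9 phi 0.0 yz [101.9  40.9] world d [ -2.6   7.6 -21.9] len 23.4
3.05 phi 0.0 yz [104.7  23.6] world d [ -0.9   2.7 -17.2] len 17.5
3.14 phi 0.0 yz [105.   13.2] world d [ -0.1   0.3 -10.5] len 10.5
```

```bash
python3 -m creep '{"angular":[[8.1,2.8,0],[16.2,5.6,0],[24.3,8.4,0],[32.4,11.2,0],[40.5,14,0]],"linear":[[8,-22,-4],[15,-44,-8],[23,-66,-12],[30,-88,-16],[37,-107,-20]],"jaw":[0,0,0,0,0]}'
python3 -m creep '{"angular":[[2.1,0.6,0],[2.1,0.6,0],[2.1,0.6,0]],"linear":[[0,0,0],[0,0,0],[0,0,0]],"jaw":[0,0,0]}'
python3 -c "
from station import *;print(get_state()['joint_positions'].round(1))"
```

```text
time: 8.1
tcp_pos: [0.5518, -0.2544, 0.1414]
ee_rot: [-46.9, -0.0, 19.0]
ft_force: [-0.4, -0.0, 0.1]
opening: -0.0002
time: 8.4
tcp_pos: [0.5514, -0.2528, 0.1407]
ee_rot: [-45.0, -0.0, 19.0]
ft_force: [-0.8, 0.5, 1.1]
opening: -0.0003
[-37.6  44.1  70.9  23.7 103.6 -59.1]
```

```bash
python3 -m creep '{"angular":[[0,0,0],[0,0,0],[0,0,0],[0,0,0],[0,0,0]],"linear":[[0,0,-20],[0,0,-40],[-5,15,-56],[-10,30,-72],[-15,44,-87]],"jaw":[0,0,0,0,0]}'
python3 -m creep '{"angular":[[0,0,0],[0,0,0],[0,0,0]],"linear":[[-3,9,-9],[-6.1,17.5,-18],[-6.1,17.5,-18]],"jaw":[0,0,0]}'
python3 - <<'E'
from h import *
s=read_camera("scene")
crop(s,120,130,170,150,4,"v5")
E
```

```text
time: 8.9
tcp_pos: [0.5365, -0.2077, 0.0551]
ee_rot: [-45.2, -0.1, 19.1]
ft_force: [0.8, 0.7, 0.4]
opening: -0.0001
time: 9.2
tcp_pos: [0.5298, -0.1907, 0.0357]
ee_rot: [-44.9, 0.0, 19.0]
ft_force: [0.7, -0.5, -0.3]
opening: 0.0001
```

View pics/v5.png

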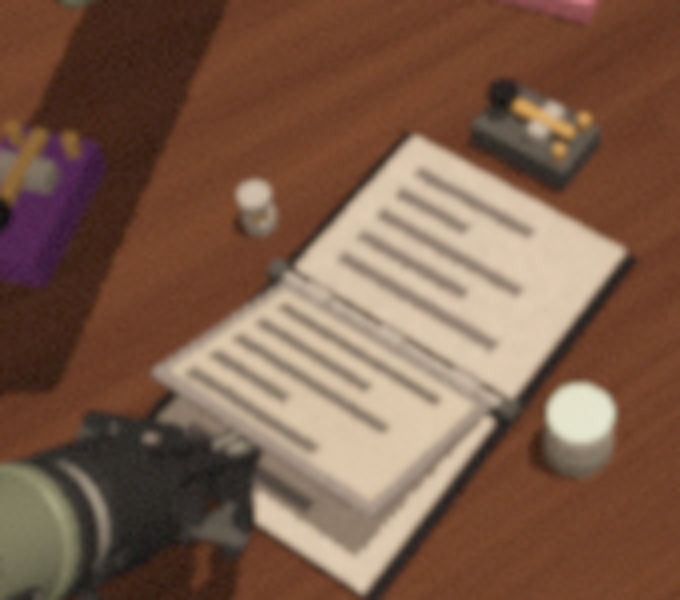

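The tip is just under the free edge, at about (240,460), and the key is flat beyond the board at (535,130). I slide 10 mm further under and start to raise the leaf.

```bash
python3 -m creep '{"angular":[[0,0,0],[0,0,0]],"linear":[[-1.6,4.7,1],[-3.2,9.5,2]],"jaw":[0,0]}'
python3 -m creep '{"angular":[[0,0,0],[0,0,0],[0,0,0],[0,0,0],[0,0,0]],"linear":[[-0.8,2.5,7],[-1.7,5,14],[-2.7,8,20.5],[-3.8,11,27],[-5,14.5,33]],"jaw":[0,0,0,0,0]}'
python3 -m creep '{"angular":[[-1.4,-0.5,0],[-2.8,-1,0],[-4.3,-1.5,0],[-5.7,-1.9,0],[-7.1,-2.4,0]],"linear":[[-1.1,3.4,5.2],[-2.3,7,10],[-3.6,10.7,14.6],[-4.9,14.5,19],[-6.3,18.5,23]],"jaw":[0,0,0,0,0]}'
python3 - <<'E'
from h import *
s=read_camera("scene")
crop(s,120,130,170,150,4,"v6")
E
```

```text
time: 9.45
tcp_pos: [0.5278, -0.1837, 0.0376]
ee_rot: [-45.1, -0.1, 18.9]
ft_force: [0.9, -2.6, -0.8]
opening: -0.0001
time: 9.95
tcp_pos: [0.522, -0.1681, 0.071]
ee_rot: [-45.0, -0.0, 18.9]
ft_force: [-0.6, 0.1, -2.1]
opening: 0.0001
time: 10.45
tcp_pos: [0.5157, -0.1494, 0.0939]
ee_rot: [-52.6, 0.0, 19.0]
ft_force: [0.2, -0.7, -2.3]
opening: -0.0
```

View pics/v6.png

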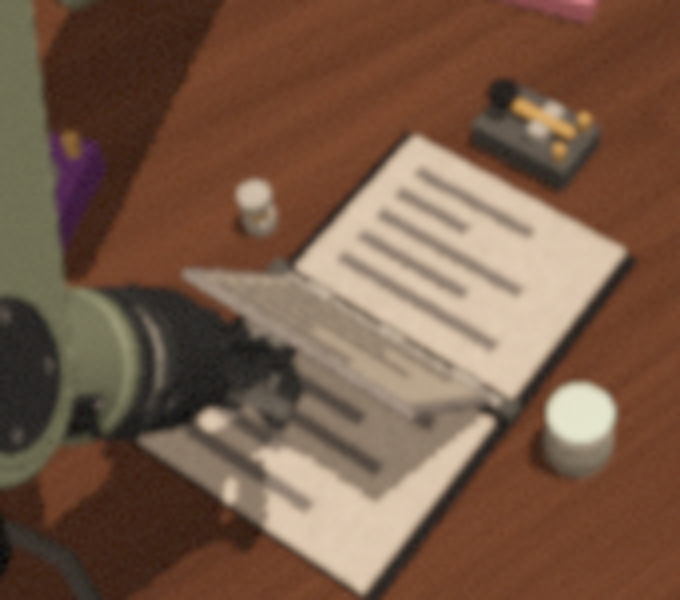

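The leaf is riding up on the finger at about 0.95 rad, with forces of 2–3 N. I continue over the top.

```bash
python3 -m creep '{"angular":[[-2.4,-0.8,0],[-4.7,-1.6,0],[-7.1,-2.4,0],[-9.5,-3.3,0],[-11.8,-4.1,0]],"linear":[[-1.4,4.1,3.7],[-2.9,8.4,7.1],[-4.4,12.8,10.4],[-5.9,17.2,13.4],[-7.4,21.7,16.3]],"jaw":[0,0,0,0,0]}'
python3 -m creep '{"angular":[[-2.4,-0.8,0],[-4.7,-1.6,0],[-7.1,-2.4,0],[-9.5,-3.3,0],[-11.8,-4.1,0]],"linear":[[-1.6,4.8,2.5],[-3.3,9.7,4.7],[-5,14.7,6.8],[-6.7,19.8,8.5],[-8.5,24.9,10.1]],"jaw":[0,0,0,0,0]}'
python3 -m creep '{"angular":[[-2.4,-0.8,0],[-4.7,-1.6,0],[-7.1,-2.4,0],[-9.5,-3.3,0],[-11.8,-4.1,0]],"linear":[[-1.8,5.3,1],[-3.6,10.6,1.9],[-5.5,15.9,2.5],[-7.3,21.2,3],[-9.1,26.5,3.2]],"jaw":[0,0,0,0,0]}'
python3 -m creep '{"angular":[[0,0,0],[0,0,0],[0,0,0],[0,0,0],[0,0,0]],"linear":[[-1.8,5.3,-0.5],[-3.6,10.6,-1.3],[-5.5,15.9,-2.4],[-7.3,21.2,-3.7],[-9.1,26.5,-5.2]],"jaw":[0,0,0,0,0]}'
python3 -m creep '{"angular":[[0,0,0],[0,0,0],[0,0,0],[0,0,0],[0,0,0]],"linear":[[-1.7,5.1,-2],[-3.5,10.1,-4.2],[-5.2,15,-6.7],[-6.8,19.9,-9.4],[-8.4,24.7,-12.3]],"jaw":[0,0,0,0,0]}'
python3 - <<'E'
from h import *
s=read_camera("scene")
crop(s,120,130,170,150,4,"v7")
E
```

```text
time: 11.0
tcp_pos: [0.5083, -0.1279, 0.1099]
ee_rot: [-65.1, -0.0, 19.0]
ft_force: [0.7, -0.9, -0.8]
opening: -0.0
time: 11.5
tcp_pos: [0.4998, -0.103, 0.1202]
ee_rot: [-77.6, -0.1, 19.0]
ft_force: [0.0, -1.3, 0.2]
opening: -0.0003
time: 12.0
tcp_pos: [0.4907, -0.0764, 0.1235]
ee_rot: [-90.1, -0.2, 19.0]
ft_force: [1.5, -1.7, -1.0]
opening: -0.0003
time: 12.5
tcp_pos: [0.4817, -0.0501, 0.1175]
ee_rot: [-89.9, -0.1, 18.9]
ft_force: [0.1, -1.1, -0.4]
opening: 0.0002
time: 13.0
tcp_pos: [0.4731, -0.0251, 0.1052]
ee_rot: [-89.9, -0.1, 19.0]
ft_force: [0.4, -1.3, -0.2]
opening: 0.0001
```

View pics/v7.png

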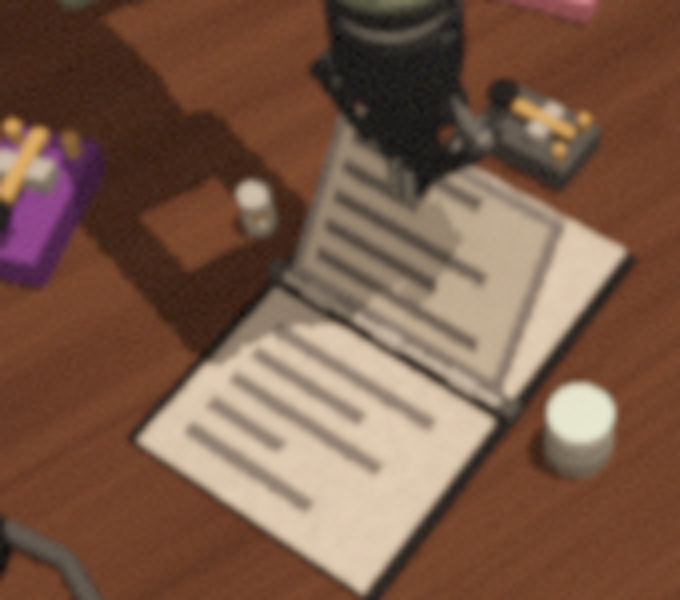

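```bash
python3 -m creep '{"angular":[[0,0,0],[0,0,0],[0,0,0],[0,0,0],[0,0,0]],"linear":[[-1.6,4.5,-3.3],[-3.1,8.8,-6.9],[-4.5,13,-10.7],[-5.9,17,-14.7],[-7.2,20.9,-18.9]],"jaw":[0,0,0,0,0]}'
python3 -m creep '{"angular":[[0,0,0],[0,0,0],[0,0,0],[0,0,0],[0,0,0]],"linear":[[-1.2,3.6,-4.4],[-2.4,6.9,-9],[-3.4,10,-13.9],[-4.4,12.8,-18.9],[-5.3,15.5,-24.1]],"jaw":[0,0,0,0,0]}'
python3 -m creep '{"angular":[[0,0,0],[0,0,0],[0,0,0],[0,0,0],[0,0,0]],"linear":[[-0.7,1.9,-4.2],[-1.3,3.6,-8.5],[-1.8,5.1,-12.9],[-2.2,6.4,-17.4],[-2.6,7.6,-21.9]],"jaw":[0,0,0,0,0]}'
python3 -m creep '{"angular":[[0,0,0],[0,0,0],[0,0,0],[0,0,0],[0,0,0]],"linear":[[-0.2,0.6,-3.5],[-0.4,1.1,-7],[-0.6,1.7,-10.5],[-0.8,2.2,-14],[-0.9,2.7,-17.2]],"jaw":[0,0,0,0,0]}'
python3 -m creep '{"angular":[[0,0,0],[0,0,0],[0,0,0]],"linear":[[0,0,-2.5],[0,0,-5],[0,0,-7]],"jaw":[0,0,0]}'
```

```text
time: 13.55
tcp_pos: [0.4661, -0.0042, 0.0862]
ee_rot: [-89.9, -0.1, 19.0]
ft_force: [0.3, 0.0, 0.4]
opening: 0.0003
time: 14.05
tcp_pos: [0.4607, 0.0111, 0.062]
ee_rot: [-89.9, -0.1, 19.0]
ft_force: [-1.1, -0.2, 1.2]
opening: 0.0
time: 14.55
tcp_pos: [0.4581, 0.0186, 0.0402]
ee_rot: [-89.9, -0.1, 19.0]
ft_force: [-0.6, 0.2, 0.6]
opening: 0.0
time: 15.05
tcp_pos: [0.4573, 0.0212, 0.0231]
ee_rot: [-89.9, -0.1, 19.0]
ft_force: [0.4, 0.1, 0.4]
opening: 0.0
time: 15.35
tcp_pos: [0.4574, 0.0212, 0.0161]
ee_rot: [-89.9, -0.1, 19.0]
ft_force: [-0.8, 0.0, -0.1]
opening: 0.0
```

```bash
python3 -m creep '{"angular":[[0,0,0],[0,0,0],[0,0,0]],"linear":[[0,0,-1],[0,0,-2],[0,0,-2]],"jaw":[0,0,0]}'
python3 -m creep '{"angular":[[0,0,0],[0,0,0]],"linear":[[0,0,-0.6],[0,0,-0.6]],"jaw":[0,0]}'
python3 -m creep '{"angular":[[0,0,0],[0,0,0]],"linear":[[0,0,-0.5],[0,0,-0.5]],"jaw":[0,0]}'
```

```text
time: 15.65
tcp_pos: [0.4573, 0.0212, 0.0143]
ee_rot: [-89.9, -0.1, 19.0]
ft_force: [0.7, 0.1, -0.6]
opening: 0.0001
time: 15.85
tcp_pos: [0.4574, 0.0212, 0.0137]
ee_rot: [-89.9, -0.1, 19.0]
ft_force: [-0.3, 0.4, 0.2]
opening: 0.0
time: 16.05
tcp_pos: [0.4574, 0.0212, 0.0132]
ee_rot: [-89.9, -0.1, 19.0]
ft_force: [0.9, 0.1, -0.8]
opening: -0.0
```

```bash
python3 -m creep '{"angular":[[0,0,0],[0,0,0]],"linear":[[0,0,-0.6],[0,0,-0.6]],"jaw":[0,0]}'
python3 -m creep '{"angular":[[0,0,0],[0,0,0]],"linear":[[0,0,-0.5],[0,0,-0.5]],"jaw":[0,0]}'
python3 - <<'E'
from h import *
s=read_camera("scene")
crop(s,120,130,170,150,4,"v8")
E
```

```text
time: 16.25
tcp_pos: [0.4574, 0.0212, 0.013]
ee_rot: [-89.9, -0.1, 19.0]
ft_force: [-1.7, -1.1, 5.4]
opening: -0.0001
time: 16.45
tcp_pos: [0.4574, 0.0212, 0.0129]
ee_rot: [-89.9, -0.1, 19.0]
ft_force: [-1.9, -0.2, 9.6]
opening: 0.0002
```

View pics/v8.png

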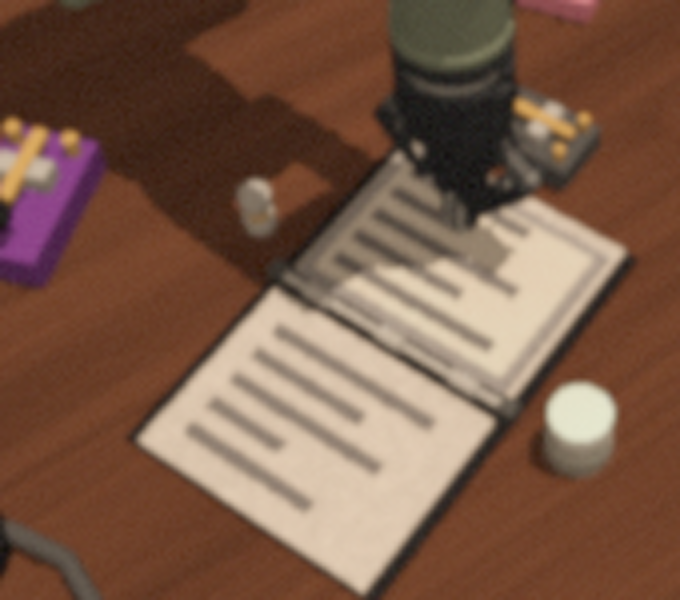

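The finger met firm resistance at z = 13 mm, which is where the top of the flat leaf should be, and pressed with 9.6 N. I lift off and check.

```bash
python3 -m creep '{"angular":[[0,0,0],[0,0,0],[0,0,0],[0,0,0],[0,0,0]],"linear":[[0,0,4],[0,0,30],[0,0,70],[0,0,110],[0,0,150]],"jaw":[0,0,0,0,0]}'
python3 -m creep '{"angular":[[0,0,0],[0,0,0],[0,0,0],[0,0,0],[0,0,0]],"linear":[[14,-40,10],[28,-80,20],[42,-120,30],[56,-160,40],[70,-200,50]],"jaw":[0,0,0,0,0]}'
python3 -m creep '{"angular":[[0,0,0],[0,0,0]],"linear":[[0,0,0],[0,0,0]],"jaw":[0,0]}'
python3 - <<'E'
from h import *
s=read_camera("scene")
crop(s,120,130,170,150,4,"v9")
for q in("key","leaf"):print(q,[(np.round(d["centre"],3),round(d["score"],2)) for d in search_frame("scene",q)])
M=np.array([[.946,-.324],[.324,.946]])
for th in(3.14,3.08,3.0): print(th,[px("scene",[*(M@[x,-.135*np.cos(th)]+[.5027,-.0721]),.013+.135*np.sin(th)]).round(1)*4-[480,520] for x in(-.085,.085)])
E
```

```text
time: 17.0
tcp_pos: [0.4569, 0.0212, 0.1636]
ee_rot: [-89.9, -0.1, 19.0]
ft_force: [-0.4, -0.3, -0.5]
opening: -0.0
time: 17.5
tcp_pos: [0.5275, -0.1804, 0.2125]
ee_rot: [-89.9, -0.1, 19.0]
ft_force: [1.4, 0.2, 0.2]
opening: 0.0
time: 17.7
tcp_pos: [0.5271, -0.1793, 0.2117]
ee_rot: [-89.9, -0.1, 18.9]
ft_force: [-0.1, -0.0, -0.7]
opening: 0.0001
key [(array([0.437, 0.096, 0.026]), 0.91), (array([ 0.278, -0.219,  0.032]), 0.89), (array([0.321, 0.203, 0.023]), 0.77), (array([0.531, 0.25 , 0.03 ]), 0.67)]
leaf [(array([ 0.49 , -0.014,  0.016]), 0.63)]
3.14 [array([406.8, 142.8]), array([607.6, 252.8])]
3.08 [array([406., 136.]), array([608. , 246.4])]
3.0 [array([404. , 127.6]), array([607.6, 238.4])]
```

View pics/v9.png

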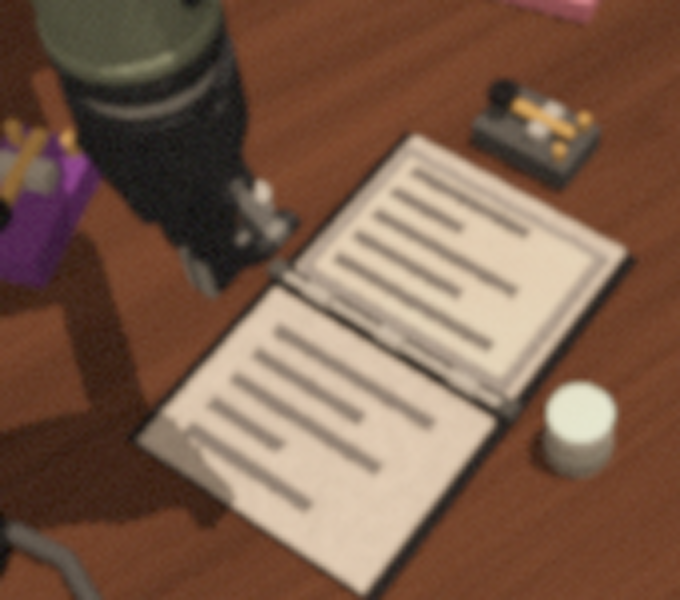

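The leaf's free-edge corners are at about (410,150) and (607,255). The prediction for flat is (407,143) and (608,253). The key is flat and clear of the board at (535,130), and the arm touches nothing.

```bash
python3 -c "
from station import *;print(close_job())"
```

```text
the job is handed in; nothing more can be done
None
```

I handed the job in after about 18 s of robot time. The key is on the desk, off the board, and the leaf lies flat on the +y page; the system gave no verdict.

**What I did:** I pushed the small dark-grey key off the +y edge with the half-open fingers. Then I raised the leaf with the tilted, shut fingers, carried it over the spine and pressed it down. I squeezed and lifted nothing.

**Last checks:**
- **Leaf:** the fingertip met a firm stop at z = 13.0 mm, the height expected for a flat leaf, and pressed with about 10 N. In the last picture the edge corners match the flat prediction within about 2 pixels.
- **Key:** it sits upright and clear of the board at about (0.43, 0.10) m. The network's height reading dropped by about 7 mm, as expected.
- **Forces:** no wrist reading at the end of a move exceeded about 10 N. They were not logged in between.
- **Other objects:** the adapter and jar show no visible shift. The mug, switch box, mouse and screwdriver were not looked at again, and only an edge of the headphones showed in the later pictures, but the arm did not go near any of them at desk height.

**Weaker points:**
- My board fit had errors of up to about 2 pixels, so the board pose is only good to a few millimetres.
- From about 2.45 rad down to the stop, the push force was too small to tell from sensor noise. For that stretch I relied on the firm stop and the final picture.

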